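# Hold the folding work rest's hinge in line on the glass grinder

### The arm

A 7-joint arm with a two-finger parallel gripper is mounted at the origin on the work surface. World frame = base frame: x ahead of the robot, y to its left, z up, the work surface at z = 0. Lengths are in m, angles in rad, forces in N, time in s.
With the tool pointing down it reaches from about 0.425 to 0.925 m from the base axis. Payload 6.8 kg.
Tool frame: the origin (TCP) lies midway between the tips of the shut fingers; the grasp point (between the pads) lies 19 mm behind it; z points along the fingers, y is the line along which they close (so a half turn about z gives the same grasp; the last joint's range is limited). The gripper opens to 88 mm and grips with 3 to 60 N. Pads are 20 mm wide; open, the fingers measure 115 mm over their backs; the gripper's body (75 mm by 178 mm) begins 61 mm behind the grasp point.
Start: joints at [1.116, 0.477, 0.022, 1.555, -0.011, 1.109, -0.083], TCP at [0.229, -0.635, 0.223] pointing down, gripper open.
Joint ranges: [-2.96, 2.96], [-0.34, 2.1], [-1.41, 1.46], [0.24, 2.44], [-1.37, 4.51], [0.17, 1.92], [-2.96, 2.96]. Speed limits (rad/s): [2.39, 2.39, 3.14, 3.14, 3.14, 3.14, 3.14].

### API

Orientations are given as a unit quaternion [x, y, z, w].
In Python, from rig import observe, viewer, ticket gives the robot as it stands. The module is installed in compiled form; this text tells all that it offers.
- The arm moves only by the tool send_rows, never from a script. Its argument "increments" is a list of rows, each a list of 7 numbers: the shift along the tool's x, y, z in units of 40 mm (1.0 is 40 mm), then the turn, a rotation vector about the tool's x, y, z in units of 10 degrees (1.0 is 10 degrees), then the opening, from 0 (shut) to 1 (fully open). A call has 1 to 20 rows; each row is the pose to reach, as a shift and turn from the pose commanded when the call began, along the tool's axes at that moment; what a row does not reach only later rows make up. A row lasts 1/8 s, in which the tool goes at most 62.5 mm and 10.7 degrees, less where a joint would pass 70% of its speed; a pose out of reach is approached as far as the arm can. A call with a gripper value outside its range is refused whole. The fingers move at their own pace and stop on an object; "squeeze" is the grip in N (left out, the last holds). Time passes only in rows, so rows that repeat a pose let the fingers close. It gives the time, the measured TCP pose, the force, the opening and the grip force at its end, in the units of the state.
- observe(): the state, without advancing time (a new reading comes with each control period).
- viewer.snapshot(name): name is "scene" or "top" or "wrist"; returns a dict with "image" (400x640x3 uint8, red, green, blue), "vertical_fov" (degrees; the focal length in pixels is half the picture's height over the tangent of half this angle, whatever the lens; pixels are square), "cx", "cy" (the principal point, pixels), "distortion" ([k1, k2, p1, p2, k3] as OpenCV has them; the pictures are not rectified), "view" (4x4, takes a point from world to camera coordinates); the wrist camera has in their place "hand_eye" (4x4, takes a point from camera to tool coordinates, whose origin is the TCP and whose axes are the flange's). Camera axes: x right, y down, z forward; pixel columns grow to the right and rows downward; lengths in m; the calibration is good to about 2 mm. A picture is of the moment at which its call begins: read the wrist's pose just before it. There is no depth.
- ticket.finish_job(): hands the job in; it is judged then, once.
The state is a dict: "t": time; "joint_pos": joint angles; "qd": joint speeds; "effort": joint torques, N m; "tool_pos": TCP position; "ee_rot": TCP orientation; "ft_force": force on the tool from outside, world axes, zero at the start; "torque": the same for the moment, N m; "gripper_width": opening from 0.0 (shut) to 1.0 (fully open); "grip_force": force on a finger pad.
Only numpy, scipy, OpenCV 4.12 (cv2) and the standard library are available. Lean on these libraries where they do the work, as an engineer would, in place of code of your own. Each camera call takes 0.05 s, during which the arm holds its last target. There are 200 camera calls.

### The job

The glass grinder's folding work rest has come off its hinge: lift the loose rest by its red rib and bring its brass knuckle gently into the gap between the two brass knuckles on the grinder's front, so that the three holes line up, the plate level and pointing away from the grinder. Keep holding it there, carried by the gripper alone and not leaning on the grinder, ready for a colleague to slide the pin in: the program finishes while still holding it in line. Leave the hinge pin and the other things on the bench where they are.

Things in the scene. Friction and masses are not known exactly. Their poses are not given: they have to be found in the camera images.
- rest_leaf: loose work rest, 0.15-0.29 kg, lying right way up on the bench: cream plate 110 mm wide (y), 92 mm deep (x -112 to -20 mm), 6 mm thick (z 0 to 6), with a brass knuckle at its +x edge and a red upright rib on top, near the centre of mass. Origin: at the height of its underside, straight below the middle of the knuckle. x runs from the plate to the knuckle, y along the knuckle, z up
- leaf_knuckle (a point): middle of the rest's knuckle hole, 11 mm above the rest's origin; axes as rest_leaf. The knuckle is a brass tube along y, 36 mm long, 22 mm outside, 13 mm hole, on a neck 36 mm wide
- leaf_rib (a point): middle of the top of the red rib, 58 mm behind the knuckle axis (x -58 mm), 51 mm above the underside; axes as rest_leaf. The rib is 12 mm thick (x), 60 mm long (y) and stands 45 mm above the plate (z 6 to 51 mm)
- grinder: glass grinder, fixed on the bench: blue box with cream grid top, 200 mm deep, 204 wide, 145 high, brass bit 24 mm high in mid top. Origin: on the bench, straight below the middle of the hinge. x points from the hinge into the grinder (front face x 18 mm, back 218), y along the hinge, z up. The rest belongs in front of it, its x axis the same way as the grinder's
- hinge_gap (a point): middle of the gap between the grinder's two brass knuckles, on their hole line, 130 mm above the bench; axes as grinder, hole line along y. The knuckles are tubes 22 mm outside, 13 mm hole, 26 mm long each, with a free gap of 46 mm (y -23 to 23 mm), open from above, below and the front
- hinge_pin: the steel hinge pin, 6 mm thick and 111 mm long with a 12 mm head, lying in a low black dish (70 x 130 mm, 18 mm high) on the bench, off to the robot's right; to be left alone. Origin: under the middle of its length; the pin runs along y
- pliers: glass pliers with red handles, about 180 mm long, lying on the bench; to be left alone. Origin: on the bench near the middle; jaws towards x
- cutter: purple glass cutter, 156 mm long and 22 mm wide, lying on the bench; to be left alone. Origin: under its middle, long axis x
- tape: roll of tape, 90 mm across and 24 mm high, lying on the bench; to be left alone. Origin: under its centre
- tub: white open plastic tub, 116 mm across and 120 mm high, standing on the bench; to be left alone. Origin: under its centre
- foil_roll: small roll of copper foil, 60 mm across and 12 mm high, lying on the bench; to be left alone. Origin: under its centre
Not all that is in view belongs to the job. Of the things shaped like the rest_leaf, the cream one is meant.

How it is judged:
On the way:
1. the rest is lifted clear of the bench by the gripper (height (world z) of rest_leaf above 0.03 m and contact force between rest_leaf and the fingers above 1 N), for 0.2 s.
At the end, for the whole second after the job is handed in: fingers hold the rest (over 2 N), still: its hole within 3.5 mm of the grinder's hole line level and in height and within 6 mm along it, hole lines parallel within 0.07 rad, plate level within 0.12 rad, pointing away from the grinder, leaning on it with under 4 N (x of leaf_knuckle in the frame of hinge_gap between -0.0035 and 0.0035 m and z of leaf_knuckle in the frame of hinge_gap between -0.0035 and 0.0035 m and y of leaf_knuckle in the frame of hinge_gap between -0.006 and 0.006 m and angle between the y axis of rest_leaf and the y axis of grinder, either way round below 0.07 rad and x of leaf_rib in the frame of hinge_gap below -0.04 m and angle between rest_leaf's own z axis and vertical below 0.12 rad and contact force between rest_leaf and the fingers above 2 N and contact force between rest_leaf and grinder below 4 N and linear speed of rest_leaf below 0.02 m/s); the arm keeps its last pose, push and grip.
It fails at once if the rest is rammed against the grinder (over 30 N) (contact force between rest_leaf and grinder above 30 N).
It fails at once if the hinge pin or another thing on the bench is disturbed (moved over 20 mm) (distance of any of hinge_pin, pliers, cutter, tape, tub, foil_roll from where it was at the start of the episode above 0.02 m).
It also fails if it takes over 40 s, if anything falls off the work surface, if the arm or the gripper's body presses on something with over 40 N, if the wrist force passes 120 N, or if a joint passes its speed limit or range.

## Working session

There is one attempt and no reset: what is moved stays moved. The work goes in short steps, Python scripts to look and compute and a tool call to move; the robot and the scene stay as the last step left them, time stands still between calls to the robot, and variables do not carry over. Pictures are saved under pics/ and viewed, at most 10 in all, crops included, and the job is handed in when it is done.

Besides the shell and the picture viewer there is one more tool, called after "Call:" as name(argument=value, ...), one argument or row to a line, values as JSON. send_rows: Moves the arm, as the interface text tells. Its arguments: {"type":"object","properties":{"increments":{"type":"array","items":{"type":"array","items":{"type":"number"}}},"squeeze":{"type":"number"}},"required":["increments"]}

```bash
mkdir -p pics
cat > h.py <<'E'
import numpy as np,cv2
from scipy.spatial.transform import Rotation as R
from rig import observe,viewer,ticket
def snap(n,f=None):
    s=observe(); d=viewer.snapshot(n); im=d['image']
    h=im.shape[0]; fl=h/2/np.tan(np.radians(d['vertical_fov'])/2)
    d['K']=np.array([[fl,0,d['cx']],[0,fl,d['cy']],[0,0,1]])
    if 'view' in d: d['T']=np.linalg.inv(np.array(d['view']))
    else:
        T=np.eye(4);T[:3,:3]=R.from_quat(s['ee_rot']).as_matrix();T[:3,3]=s['tool_pos'];d['T']=T@np.array(d['hand_eye'])
    if f: cv2.imwrite('pics/'+f,im[:,:,::-1])
    np.save('/tmp/'+n+'.npy',{k:d[k] for k in d},allow_pickle=True)
    return d
def load(n): return np.load('/tmp/'+n+'.npy',allow_pickle=True).item()
def ray(d,uv):
    p=cv2.undistortPoints(np.array(uv,float).reshape(-1,1,2),d['K'],np.array(d['distortion'],float)).reshape(-1,2)
    v=np.c_[p,np.ones(len(p))]@d['T'][:3,:3].T
    return d['T'][:3,3],v
def onz(d,uv,z):
    o,v=ray(d,uv); return o+v*((z-o[2])/v[:,2])[:,None]
def proj(d,P):
    V=np.linalg.inv(d['T']); return cv2.projectPoints(np.array(P,float).reshape(-1,3),cv2.Rodrigues(V[:3,:3])[0],V[:3,3],d['K'],np.array(d['distortion'],float))[0].reshape(-1,2)
E
python3 - <<'E'
from h import *
for n in('scene','top'):
    d=snap(n,n+'0.png');print(n,d['T'].round(3).tolist())
print(observe())
E
```

```text
scene [[0.672, 0.559, -0.486, 1.092], [0.741, -0.493, 0.456, -0.618], [0.015, -0.666, -0.745, 1.069], [0.0, 0.0, 0.0, 1.0]]
top [[-0.007, -0.995, 0.098, 0.304], [-1.0, 0.008, 0.012, -0.045], [-0.013, -0.098, -0.995, 1.666], [0.0, 0.0, 0.0, 1.0]]
{'t': 0.1, 'joint_pos': array([ 1.11589498,  0.47766584,  0.0223904 ,  1.55633672, -0.01149184,
        1.10922879, -0.08306759]), 'qd': array([-0.00101295, -0.00369538,  0.00112785, -0.00149581,  0.00098802,
        0.00310697, -0.00234144]), 'effort': array([ 5.02228053e-03, -5.84089065e+01,  1.54027339e+00, -2.73309267e+01,
       -5.41705429e-02,  1.31091831e-02,  8.51032013e-06]), 'tool_pos': array([ 0.22921369, -0.63434622,  0.22182113]), 'ee_rot': array([ 9.85002262e-01,  1.72539775e-01, -1.96763820e-04, -7.28887452e-04]), 'ft_force': array([ 0.88645932, -0.47474119,  0.95440604]), 'torque': array([ 0.04858115, -0.03564142,  0.0412826 ]), 'grip_force': 0.0, 'gripper_width': 1.003321165734687}
```

View pics/scene0.png

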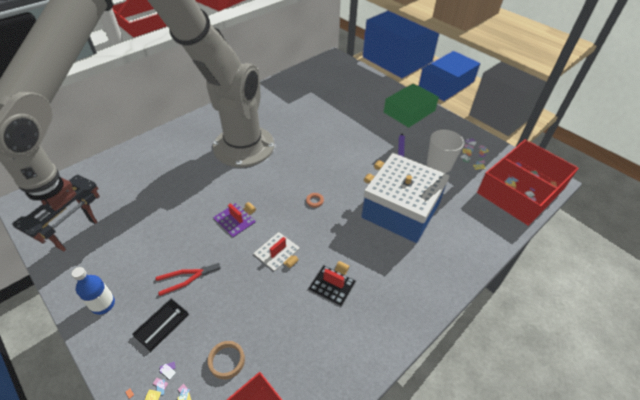

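View pics/top0.png

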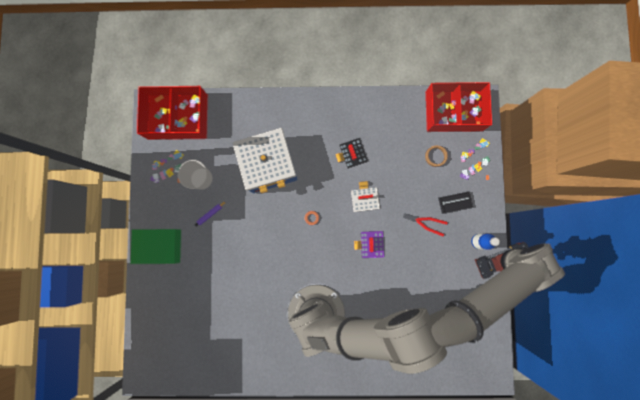

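The cream rest is at top-view (365,198), with its knuckle at (364,185). The grinder's two front knuckles are near (265,190) and (288,183).

Run:
```python
from h import *
d=load('top'); im=d['image']
hsv=cv2.cvtColor(im,cv2.COLOR_RGB2HSV)
def blobs(m,x0,y0,x1,y1,mn=8):
    k=np.zeros_like(m);k[y0:y1,x0:x1]=m[y0:y1,x0:x1]
    n,l,s,c=cv2.connectedComponentsWithStats(k)
    return [(c[i].round(1).tolist(),s[i].tolist(),i,l) for i in range(1,n) if s[i][4]>=mn]
br=cv2.inRange(hsv,(10,90,90),(25,255,255)); 
for c,s,i,l in blobs(br,225,120,400,210): print('brass',c,s, onz(d,[c],.13).round(3),onz(d,[c],.016).round(3))
red=cv2.inRange(hsv,(0,150,60),(8,255,255))|cv2.inRange(hsv,(172,150,60),(180,255,255))
for c,s,i,l in blobs(red,340,185,390,215):
    print('rib',c,s,onz(d,[c],.051).round(3))
wh=cv2.inRange(hsv,(0,0,150),(40,70,255))
for z,b in((.145,(225,120,305,200)),(.006,(345,180,390,220))):
    for c,s,i,l in blobs(wh,*b,mn=200):
        q=np.argwhere(l==i)[:,::-1].astype(float)
        P=onz(d,q,z)[:,:2].astype(np.float32); r=cv2.minAreaRect(P*1000); print('white',c,s,r)
cv2.imwrite('pics/c1.png',cv2.resize(im[120:225,225:395,::-1],None,fx=4.5,fy=4.5,interpolation=2))
```

```text
brass [339.6, 156.9] [336, 153, 9, 9, 61] [[ 0.627 -0.102  0.13 ]] [[ 0.651 -0.107  0.016]]
brass [262.9, 157.0] [260, 155, 6, 5, 22] [[0.63  0.201 0.13 ]] [[0.654 0.22  0.016]]
brass [271.6, 185.7] [259, 180, 26, 13, 123] [[0.515 0.166 0.13 ]] [[0.531 0.182 0.016]]
brass [363.0, 184.7] [359, 181, 9, 8, 63] [[ 0.516 -0.193  0.13 ]] [[ 0.531 -0.204  0.016]]
rib [365.2, 196.6] [359, 195, 14, 4, 30] [[ 0.477 -0.209  0.051]]
white [264.3, 160.1] [233, 127, 62, 63, 1846] ((622.3834228515625, 197.62826538085938), (200.9382781982422, 205.61305236816406), 16.704326629638672)
white [364.5, 200.0] [351, 187, 29, 25, 419] ((471.03985595703125, -211.26138305664062), (94.62100982666016, 113.44335174560547), 6.326904773712158)
```

View pics/c1.png

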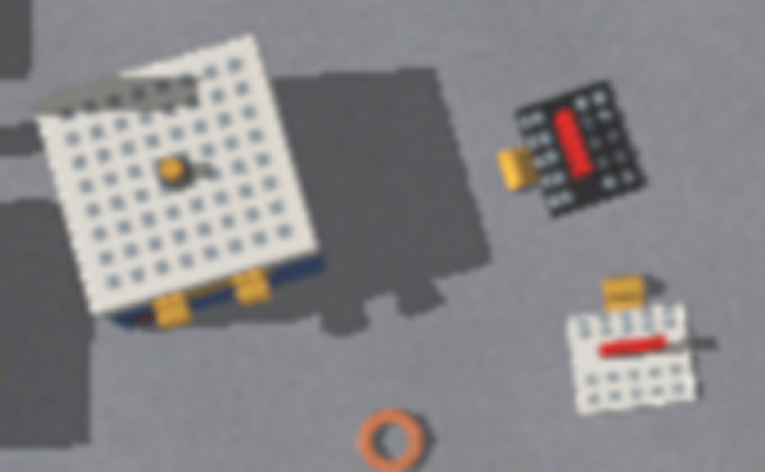

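The top view gives a grinder yaw of about 16.7°, with the hinge near (0.509, 0.164). The rest's yaw is about 6°, with its rib near (0.479, -0.210). Next I'll hover over the rest.

```bash
cat >> h.py <<'E'
def to(p,yaw,s=None):
    """units to bring TCP to p, tool down, tool y at azimuth yaw (deg)"""
    s=s or observe(); R0=R.from_quat(s['ee_rot'])
    a=np.radians(yaw); y=np.array([np.cos(a),np.sin(a),0]); z=np.array([0,0,-1.]); x=np.cross(y,z)
    R1=R.from_matrix(np.c_[x,y,z])
    t=R0.inv().apply(np.array(p)-s['tool_pos'])/.04; r=np.degrees((R0.inv()*R1).as_rotvec())/10
    print('t',t.round(3),'r',r.round(3))
E
python3 -c "
from h import *
to([.479,-.21,.2],6.3)"
```

```text
t [ 9.479 -7.854  0.556] r [-8.000e-03 -5.000e-03 -7.643e+00]
```

Call:
send_rows(
  increments=[
    [0.5, -0.4, 0, 0, 0, -0.5, 0.5],
    [1.5, -1.2, 0, 0, 0, -1.2, 0.5],
    [2.6, -2.2, 0.1, 0, 0, -2.1, 0.5],
    [3.7, -3.1, 0.1, 0, 0, -3.0, 0.5],
    [4.8, -4.0, 0.2, 0, 0, -3.9, 0.5],
    [5.9, -4.9, 0.3, 0, 0, -4.8, 0.5],
    [7.0, -5.8, 0.4, 0, 0, -5.7, 0.5],
    [8.0, -6.6, 0.5, 0, 0, -6.5, 0.5],
    [8.9, -7.4, 0.5, 0, 0, -7.2, 0.5],
    [9.4, -7.8, 0.55, 0, 0, -7.6, 0.5],
    [9.48, -7.85, 0.55, 0, 0, -7.64, 0.5],
    [9.48, -7.85, 0.55, 0, 0, -7.64, 0.5],
    [9.48, -7.85, 0.55, 0, 0, -7.64, 0.5],
  ],
  squeeze=30,
)

```text
t: 1.72
tool_pos: [0.4784, -0.2126, 0.2005]
ee_rot: [0.669, 0.743, -0.0, -0.0]
ft_force: [0.5, -0.1, 0.4]
gripper_width: 0.501
grip_force: 0.0
```

Run:
```python
from h import *
d=snap('wrist','w1.png'); s=observe(); print(s['tool_pos'],s['ee_rot'],s['joint_pos'].round(2),s['ft_force'])
print(d['T'].round(3).tolist())
to([.479,-.21,.2],6.3)
```

```text
[ 0.47854904 -0.2123646   0.20056651] [ 6.68675811e-01  7.43553993e-01 -3.44466868e-04  2.53564477e-06] [ 0.66  0.29 -0.43  1.92  0.15  0.97  0.27] [ 0.30765507 -0.03237063 -0.29261531]
[[0.994, 0.102, 0.027, 0.472], [0.106, -0.96, -0.26, -0.142], [-0.001, 0.261, -0.965, 0.362], [0.0, 0.0, 0.0, 1.0]]
t [0.058 0.017 0.014] r [-0.003  0.003 -0.023]
```

View pics/w1.png

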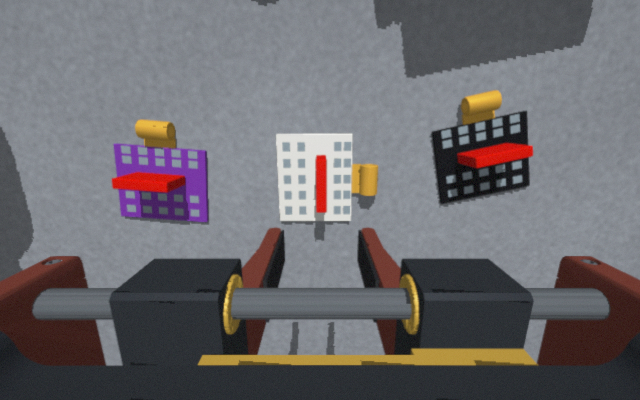

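The wrist view shows the cream rest at (314,177), its red rib at (321,184) and its brass knuckle at (366,180). The view is sharp enough to measure from.

Run:
```python
from h import *
d=load('wrist'); hsv=cv2.cvtColor(d['image'],cv2.COLOR_RGB2HSV)
def part(m,b):
    k=np.zeros_like(m);k[b[1]:b[3],b[0]:b[2]]=m[b[1]:b[3],b[0]:b[2]]; return np.argwhere(k>0)[:,::-1].astype(float)
b=(260,120,390,235)
def rect(q,z): 
    r=cv2.minAreaRect((onz(d,q,z)[:,:2]*1000).astype(np.float32)); return r
wh=part(cv2.inRange(hsv,(0,0,170),(40,50,255)),(260,120,356,235))
print('plate',rect(wh,.006))
rd=part(cv2.inRange(hsv,(0,150,60),(8,255,255))|cv2.inRange(hsv,(172,150,60),(180,255,255)),b)
top=rd
print('rib',rect(rd,.051))
br=part(cv2.inRange(hsv,(10,90,60),(28,255,255)),(350,b[1],b[2],b[3])); print('brass',rect(br,.016),br.min(0),br.max(0))
```

```text
plate ((470.54327392578125, -209.0066680908203), (91.98077392578125, 109.14191436767578), 6.080643653869629)
rib ((478.6015625, -219.7295379638672), (117.36001586914062, 87.8386459350586), 5.486835479736328)
brass ((530.510498046875, -202.57603454589844), (30.640010833740234, 37.94917297363281), 6.071712017059326) [352. 164.] [377. 195.]
```

```bash
python3 -c "
from h import *
to([.4785,-.208,.015],6.1)"
```

```text
t [0.111 0.013 4.639] r [-0.003  0.003 -0.003]
```

Call:
send_rows(
  increments=[
    [0.11, 0.01, 0.6, 0, 0, 0, 0.5],
    [0.11, 0.01, 1.6, 0, 0, 0, 0.5],
    [0.11, 0.01, 2.6, 0, 0, 0, 0.5],
    [0.11, 0.01, 3.4, 0, 0, 0, 0.5],
    [0.11, 0.01, 4.0, 0, 0, 0, 0.5],
    [0.11, 0.01, 4.4, 0, 0, 0, 0.5],
    [0.11, 0.01, 4.6, 0, 0, 0, 0.5],
    [0.11, 0.01, 4.64, 0, 0, 0, 0.5],
    [0.11, 0.01, 4.64, 0, 0, 0, 0.5],
    [0.11, 0.01, 4.64, 0, 0, 0, 0.3],
    [0.11, 0.01, 4.64, 0, 0, 0, 0.1],
    [0.11, 0.01, 4.64, 0, 0, 0, 0.0],
    [0.11, 0.01, 4.64, 0, 0, 0, 0.0],
    [0.11, 0.01, 4.64, 0, 0, 0, 0.0],
    [0.11, 0.01, 4.64, 0, 0, 0, 0.0],
  ],
  squeeze=30,
)

```text
t: 3.65
tool_pos: [0.479, -0.2063, 0.0152]
ee_rot: [0.667, 0.745, -0.0, -0.0]
ft_force: [-2.6, -0.0, 4.4]
gripper_width: 0.133
grip_force: 30.0
```

Call:
send_rows(
  increments=[
    [0, 0, -0.3, 0, 0, 0, 0],
    [0, 0, -1.0, 0, 0, 0, 0],
    [0, 0, -2.0, 0, 0, 0, 0],
    [0, 0, -3.0, 0, 0, 0, 0],
    [0, 0, -4.0, 0, 0, 0, 0],
    [0, 0, -5.0, 0, 0, 0, 0],
    [0, 0, -5.7, 0, 0, 0, 0],
    [0, 0, -6.0, 0, 0, 0, 0],
    [0, 0, -6.0, 0, 0, 0, 0],
  ],
)

```text
t: 4.78
tool_pos: [0.4793, -0.2062, 0.2553]
ee_rot: [0.667, 0.745, 0.0, 0.0]
ft_force: [-0.1, 0.9, -3.3]
gripper_width: 0.135
grip_force: 30.0
```

```bash
python3 -c "
from h import *
s=observe();print(s['ft_force'],s['torque'],s['gripper_width'])
d=snap('wrist','w2.png')
to([.453,.147,.225],16.7)"
```

```text
[-0.07817884  0.88898915 -3.28299736] [-0.0009176  -0.10853673  0.01360756] 0.13503707641508625
t [8.844 0.326 0.736] r [-0.005 -0.003 -1.043]
```

View pics/w2.png

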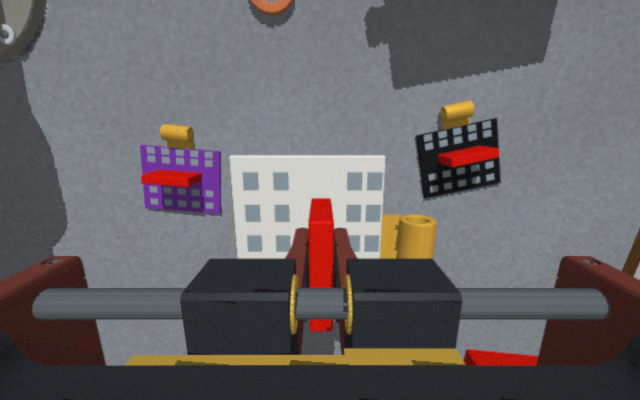

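The rest is lifted and held, with its knuckle at (416,235) in the wrist view. I'll carry it to a hover above the gap.

Call:
send_rows(
  increments=[
    [0.4, 0, 0, 0, 0, 0, 0],
    [1.2, 0.05, 0, 0, 0, -0.1, 0],
    [2.2, 0.1, 0.1, 0, 0, -0.2, 0],
    [3.2, 0.1, 0.2, 0, 0, -0.3, 0],
    [4.2, 0.15, 0.3, 0, 0, -0.4, 0],
    [5.2, 0.2, 0.4, 0, 0, -0.5, 0],
    [6.2, 0.2, 0.5, 0, 0, -0.7, 0],
    [7.2, 0.25, 0.6, 0, 0, -0.8, 0],
    [8.0, 0.3, 0.7, 0, 0, -0.9, 0],
    [8.5, 0.3, 0.74, 0, 0, -1.0, 0],
    [8.8, 0.33, 0.74, 0, 0, -1.04, 0],
    [8.84, 0.33, 0.74, 0, 0, -1.04, 0],
    [8.84, 0.33, 0.74, 0, 0, -1.04, 0],
    [8.84, 0.33, 0.74, 0, 0, -1.04, 0],
  ],
)

```text
t: 6.58
tool_pos: [0.454, 0.1457, 0.2254]
ee_rot: [0.598, 0.802, -0.0, 0.0]
ft_force: [0.2, 0.6, -3.0]
gripper_width: 0.134
grip_force: 30.0
```

```bash
python3 -c "
from h import *
s=observe();print(s['tool_pos'],s['joint_pos'].round(2))
d=snap('wrist','w3.png')
snap('scene');e=snap('top')
im=load('scene')['image'][130:250,310:470]
cv2.imwrite('pics/s3.png',np.vstack([d['image'][:,:,::-1],cv2.resize(im[:,:,::-1],(266,200),interpolation=2) if 0 else np.hstack([cv2.resize(im[:,:,::-1],(320,200)),cv2.resize(e['image'][150:225,225:345,::-1],(320,200))])]))
to([.453,.147,.225],16.7)"
```

```text
[0.45400197 0.14565622 0.2254434 ] [ 0.2   0.22 -0.73  1.97  0.17  1.01 -0.31]
t [ 0.027 -0.015  0.012] r [-0.     0.001 -0.009]
```

View pics/s3.png

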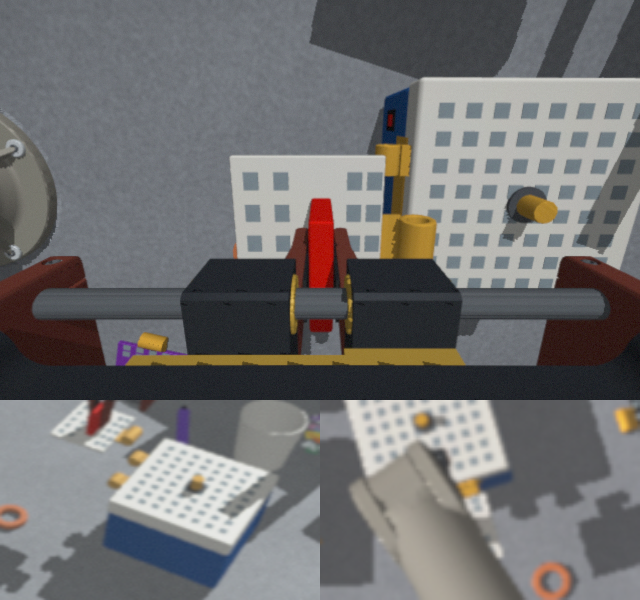

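The wrist view now shows the held knuckle at (415,235), the grinder's left knuckle at (393,160) and the grinder top's front-left corner at (420,80). I'll measure the grinder relative to the tool here.

Run:
```python
from h import *
s=observe(); d=load('wrist'); im=d['image']; hsv=cv2.cvtColor(im,cv2.COLOR_RGB2HSV)
wh=cv2.inRange(hsv,(0,0,150),(40,60,255))
def line(P): 
    v=cv2.fitLine((P[:,:2]*1000).astype(np.float32),cv2.DIST_HUBER,0,.01,.01).ravel(); return v[:2],v[2:]
# grinder front edge: first white px per row
q=[]
for r in list(range(90,135))+list(range(180,212)):
    c=np.where(wh[r,400:470]>0)[0]
    if len(c): q.append((400+c[0]-.5,r))
f,fp=line(onz(d,q,.145)); 
q2=[(c,np.where(wh[60:120,c]>0)[0][0]+59.5) for c in range(430,635)]
g,gp=line(onz(d,q2,.145))
ang=lambda v:(np.degrees(np.arctan2(v[1],v[0]))+90)%180-90
print('front dir',ang(f),'side dir',ang(g),q[0],q[-1])
A=np.c_[f,-g]; t=np.linalg.solve(A,gp-fp); C=fp+t[0]*f
yaw=np.radians(ang(g)); 
for y in(yaw,):
    ex=np.array([np.cos(y),np.sin(y)]);ey=np.array([-ex[1],ex[0]])
    print('corner',C,'hinge',C-18*ex-102*ey)
# held plate +y edge and front edge
zt=s['tool_pos'][2]-.015+.006
q=[(c,np.where(wh[140:180,c]>0)[0][0]+139.5) for c in range(240,378)]
T=d['T']; R0=R.from_quat(s['ee_rot'])
tl=lambda P:R0.inv().apply(P-s['tool_pos'])*1000
P=tl(onz(d,q,zt)); print('plate edge tool x (nom 55)',P[0],P[-1])
q=[(np.where(wh[r,300:]>0)[0],r) for r in range(165,200)]
q=[(300+c[c<100].max()+.5,r) for c,r in q]; P=tl(onz(d,q,zt)); print('plate front tool y (nom 38)',P[0],P[-1])
br=cv2.inRange(hsv,(10,90,60),(28,255,255))
for r in (150,160,170,225,235,245,255): print(r,np.where(br[r,370:450]>0)[0][[0,-1]]+370)
```

```text
front dir -73.691536 side dir 16.26445 (np.float64(420.5), 90) (np.float64(409.5), 211)
corner [498.885  268.2467] hinge [510.17264 165.28754]
plate edge tool x (nom 55) [ 52.07959819 -46.35215082   8.98693507] [52.62929893 33.1651409   8.98647704]
plate front tool y (nom 38) [46.52273427 37.86146253  8.98801195] [25.93991072 37.82388168  8.99324902]
150 [375 411]
160 [386 410]
170 [385 409]
225 [382 436]
235 [381 434]
245 [381 433]
255 [380 432]
```

```bash
python3 -c "
from h import *
to([.4538,.1515,.170],16.3)"
```

```text
t [0.13  0.036 1.387] r [-0.     0.001  0.031]
```

Call:
send_rows(
  increments=[
    [0.08, 0.02, 0.3, 0, 0, 0.03, 0],
    [0.13, 0.04, 0.7, 0, 0, 0.03, 0],
    [0.13, 0.04, 1.1, 0, 0, 0.03, 0],
    [0.13, 0.04, 1.35, 0, 0, 0.03, 0],
    [0.13, 0.04, 1.39, 0, 0, 0.03, 0],
    [0.13, 0.04, 1.39, 0, 0, 0.03, 0],
    [0.13, 0.04, 1.39, 0, 0, 0.03, 0],
  ],
)

```text
t: 7.6
tool_pos: [0.4542, 0.1523, 0.1703]
ee_rot: [0.599, 0.801, 0.0, 0.0]
ft_force: [-0.8, 0.3, -3.4]
gripper_width: 0.133
grip_force: 30.0
```

```bash
python3 -c "
from h import *
s=observe();print(s['tool_pos'],s['ft_force'])
d=snap('wrist');e=snap('scene')
a=cv2.resize(d['image'][120:270,350:460,::-1],(440,600),interpolation=2)
b=cv2.resize(e['image'][140:220,350:398,::-1],(360,600),interpolation=2)
cv2.imwrite('pics/s4.png',np.hstack([a,b]))
to([.4538,.1515,.1342],16.3)"
```

```text
[0.45421223 0.15229349 0.17034106] [-0.75282563  0.30888293 -3.39434213]
t [-0.015 -0.014  0.902] r [0.005 0.001 0.006]
```

View pics/s4.png

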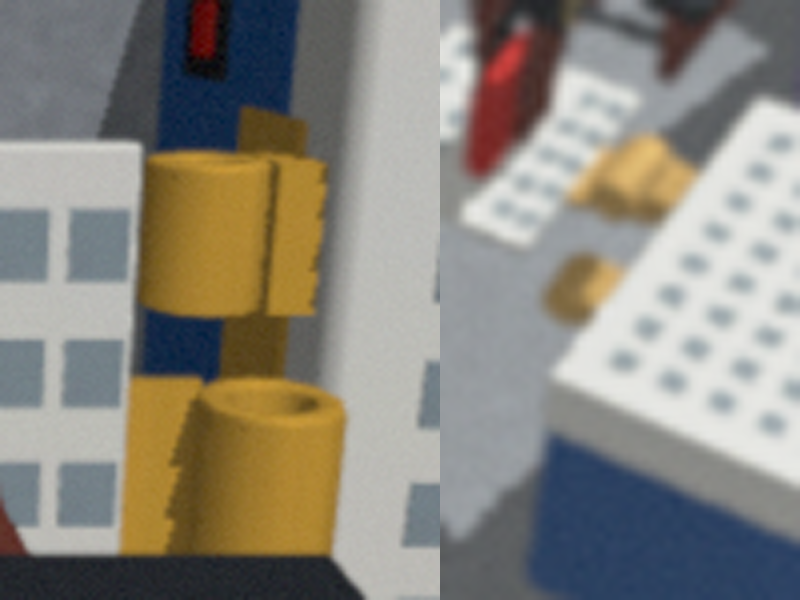

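The grinder's left knuckle spans crop (145-270, 155-315). The held knuckle's +y end is at crop (270,385), still above the gap. I'll check both against the estimate.

Run:
```python
from h import *
s=observe(); d=load('wrist'); yaw=np.radians(16.3)
ex=np.array([np.cos(yaw),np.sin(yaw),0]);ey=np.array([-ex[1],ex[0],0]);ez=np.array([0,0,1.])
H=np.array([.5102,.1653,.130])
T=s['tool_pos'];K=T+.058*ex-.0026*ey-.0042*ez
cam=d['T'][:3,3]
def sil(c):
    v=c-cam; v=v-ey*(v@ey); L=np.linalg.norm(v);v/=L; n=np.cross(ey,v); b=.011/L
    return proj(d,[c+.011*(np.sqrt(1-b*b)*n*k-b*v) for k in(1,-1)])
crop=lambda p:((p-[350,120])*4).round(0).tolist()
print('gr sil y+36',crop(sil(H+.036*ey))); print('gr end top inner/outer',crop(proj(d,[H+.023*ey+.011*ez,H+.049*ey+.011*ez])))
print('leaf sil y+5',crop(sil(K+.005*ey)),'end y18',crop(sil(K+.018*ey)),crop(proj(d,[K+.018*ey+.011*ez])))
print('offset y',(K-H)@ey,'x',(K-H)@ex)
```

```text
gr sil y+36 [[143.0, 234.0], [273.0, 240.0]]
gr end top inner/outer [[219.0, 324.0], [231.0, 171.0]]
leaf sil y+5 [[185.0, 469.0], [336.0, 488.0]] end y18 [[191.0, 390.0], [345.0, 405.0]] [[292.0, 421.0]]
offset y 0.0005941768554308298 x 0.0005213836738078919
```

Call:
send_rows(
  increments=[
    [0.025, -0.013, 0.1, 0, 0, 0, 0],
    [0.025, -0.013, 0.2, 0, 0, 0, 0],
    [0.025, -0.013, 0.32, 0, 0, 0, 0],
    [0.025, -0.013, 0.44, 0, 0, 0, 0],
    [0.025, -0.013, 0.56, 0, 0, 0, 0],
    [0.025, -0.013, 0.68, 0, 0, 0, 0],
    [0.025, -0.013, 0.8, 0, 0, 0, 0],
    [0.025, -0.013, 0.87, 0, 0, 0, 0],
    [0.025, -0.013, 0.9, 0, 0, 0, 0],
    [0.025, -0.013, 0.9, 0, 0, 0, 0],
    [0.025, -0.013, 0.9, 0, 0, 0, 0],
  ],
)

```text
t: 9.07
tool_pos: [0.4531, 0.153, 0.134]
ee_rot: [0.599, 0.801, 0.0, 0.0]
ft_force: [0.1, 0.4, -2.4]
gripper_width: 0.136
grip_force: 30.0
```

```bash
python3 -c "
from h import *
s=observe();print(s['tool_pos'],s['ft_force'],s['torque'])
d=snap('wrist');e=snap('scene')
a=cv2.resize(d['image'][120:270,350:460,::-1],(440,600),interpolation=2)
b=cv2.resize(e['image'][140:220,350:398,::-1],(360,600),interpolation=2)
cv2.imwrite('pics/s5.png',np.hstack([a,b]))
to([.4535,.1525,.1342],16.3)"
```

```text
[0.453141   0.15298083 0.13398649] [ 0.09992113  0.40827408 -2.3786821 ] [-0.02779925 -0.07551508 -0.05958164]
t [-0.015  0.005 -0.005] r [0.002 0.    0.007]
```

View pics/s5.png

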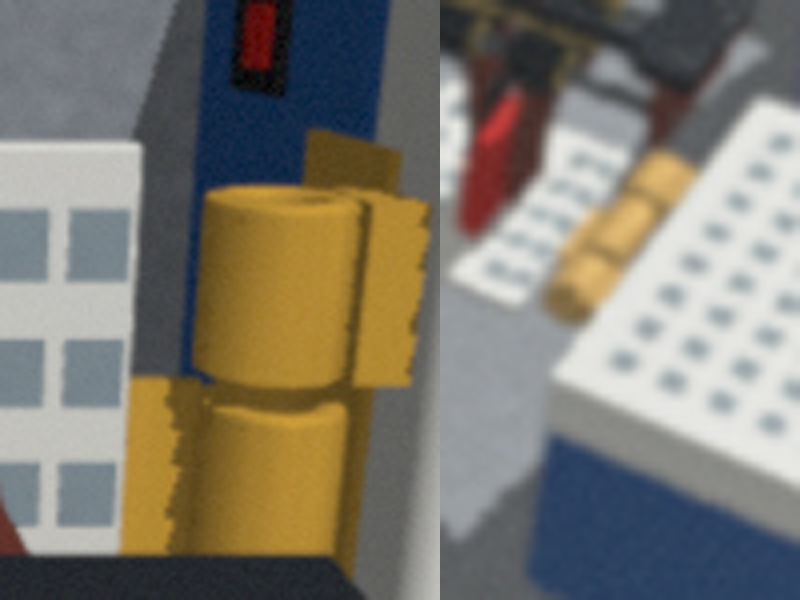

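The three knuckles now look in line in both views, with no contact force. In the crop, the grinder's knuckle spans 195-358 (rows 190-385) and the held one starts at row ~405. I'll check this numerically.

Run:
```python
from h import *
s=observe(); yaw=np.radians(16.3)
ex=np.array([np.cos(yaw),np.sin(yaw),0]);ey=np.array([-ex[1],ex[0],0]);ez=np.array([0,0,1.])
H=np.array([.5102,.1653,.130])+.0015*ey
T=s['tool_pos'];K=T+.058*ex-.0026*ey-.0042*ez
def sil(d,c):
    v=c-d['T'][:3,3]; v=v-ey*(v@ey); L=np.linalg.norm(v);v/=L; n=np.cross(ey,v); b=.011/L
    return proj(d,[c+.011*(np.sqrt(1-b*b)*n*k-b*v) for k in(1,-1)])
print('off',(K-H)@ey,(K-H)@ex,(K-H)@ez)
for n,o,k in(('wrist',(350,120),4),('scene',(350,140),7.5)):
    d=load(n); im=d['image']; hsv=cv2.cvtColor(im,cv2.COLOR_RGB2HSV)
    cr=lambda p:((p-np.array(o))*k).round(0).tolist()
    print(n,'gr+36',cr(sil(d,H+.036*ey)),'gr-36',cr(sil(d,H-.036*ey)),'leaf+14',cr(sil(d,K+.014*ey)),'leaf-14',cr(sil(d,K-.014*ey)))
    print(' ends top gr 49 23 -23 -49',cr(proj(d,[H+q*ey+.011*ez for q in(.049,.023,-.023,-.049)])),'leaf 18 -18',cr(proj(d,[K+q*ey+.011*ez for q in(.018,-.018)])))
# brightness profile across rows near knuckles, wrist
g=load('wrist')['image'].astype(int)
for r in(185,200,210,225,240): 
    row=g[r,388:448]; print(r,(row[:,0]-row[:,2]).tolist())
```

```text
off 0.00011705606875471804 -0.00020622731054997404 -0.00018091131247907621
wrist gr+36 [[202.0, 275.0], [362.0, 286.0]] gr-36 [[170.0, 704.0], [312.0, 731.0]] leaf+14 [[190.0, 414.0], [344.0, 431.0]] leaf-14 [[178.0, 581.0], [325.0, 603.0]]
 ends top gr 49 23 -23 -49 [[316.0, 203.0], [298.0, 388.0], [269.0, 681.0], [254.0, 830.0]] leaf 18 -18 [[293.0, 421.0], [270.0, 650.0]]
scene gr+36 [[197.0, 171.0], [238.0, 201.0]] gr-36 [[122.0, 270.0], [164.0, 301.0]] leaf+14 [[174.0, 201.0], [215.0, 231.0]] leaf-14 [[145.0, 239.0], [186.0, 270.0]]
 ends top gr 49 23 -23 -49 [[234.0, 151.0], [207.0, 186.0], [159.0, 249.0], [131.0, 286.0]] leaf 18 -18 [[202.0, 192.0], [164.0, 242.0]]
185 [-8, -5, -4, -6, -5, -6, -8, -7, -22, -42, -42, -10, 38, 65, 66, 69, 78, 82, 85, 86, 94, 95, 102, 99, 104, 109, 108, 111, 112, 114, 115, 121, 122, 123, 126, 125, 126, 125, 125, 127, 126, 126, 128, 129, 128, 131, 130, 123, 121, 116, 92, 66, 68, 86, 112, 125, 127, 124, 127, 121]
200 [-7, -7, -4, -3, -3, -5, -9, -19, -40, -42, -1, 44, 70, 79, 80, 84, 89, 88, 93, 97, 98, 100, 107, 108, 111, 112, 115, 118, 116, 119, 
[... 276 characters left out ...]
120, 122, 117, 124, 127, 125, 124, 127, 128, 128, 126, 131, 124, 122, 126, 129, 127, 118, 114, 106, 83, 68, 77, 114, 124, 126, 124, 127, 128, 132, 128, 127]
225 [127, 126, 128, 129, 117, 93, 74, 70, 73, 75, 70, 68, 67, 65, 75, 72, 83, 85, 90, 92, 95, 96, 105, 112, 116, 119, 126, 129, 135, 136, 138, 143, 144, 144, 147, 149, 146, 144, 141, 145, 142, 143, 140, 139, 137, 131, 123, 116, 96, 71, 64, 66, 67, 67, 40, 13, 4, 1, 2, 4]
240 [129, 129, 127, 129, 128, 121, 93, 73, 72, 71, 70, 67, 70, 71, 78, 86, 86, 93, 92, 98, 102, 107, 108, 108, 110, 112, 114, 118, 120, 119, 120, 123, 126, 129, 127, 126, 129, 127, 129, 129, 131, 127, 128, 124, 120, 117, 102, 80, 64, 63, 68, 67, 54, 21, 4, 1, 3, 2, 3, 4]
```

The leaf sits about 1 mm too far towards the grinder, so I'll nudge it back, let it settle and hand in.

Call:
send_rows(
  increments=[
    [-0.005, -0.02, 0, 0, 0, 0, 0],
    [-0.005, -0.02, 0, 0, 0, 0, 0],
    [-0.005, -0.02, 0, 0, 0, 0, 0],
    [-0.005, -0.02, 0, 0, 0, 0, 0],
    [-0.005, -0.02, 0, 0, 0, 0, 0],
  ],
)

```text
t: 9.8
tool_pos: [0.4523, 0.1525, 0.1338]
ee_rot: [0.599, 0.801, 0.0, 0.0]
ft_force: [0.1, -0.1, -2.5]
gripper_width: 0.135
grip_force: 30.0
```

```bash
python3 -c "
from h import *
s=observe();print(s['tool_pos'],s['ft_force'],s['grip_force'])
print(ticket.finish_job())"
```

```text
[0.45233632 0.15254381 0.13384879] [ 0.11529796 -0.13153869 -2.48345409] 29.999587833881378
the job is handed in; nothing more can be done
None
```

I handed the job in at about 9.8 s, with the gripper holding the rest at 30 N and its knuckle in the hinge gap, an estimated 1 mm or less off the hole line and with no sign of it leaning on the grinder; no verdict was returned.

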